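Drift a slipped lock plate into line and fit the lock bolt

ROBOT

A 6-joint arm with a two-finger parallel gripper is mounted at the origin on the work surface. World frame = base frame: x ahead of the robot, y to its left, z up, the work surface at z = 0. Lengths are in mm, angles in rad, forces in N, time in s.
With the tool pointing down it reaches from about 325 to 875 mm from the base axis. Payload 4.4 kg.
Tool frame: the origin (TCP) lies between the finger pads; the fingertips stand 25 mm ahead of it and the grasp point (between the pads) lies 6 mm ahead of it; x points along the fingers, z is the direction in which the jaws open and shut, and the axes are right-handed (so a half turn about x gives the same grasp; the last joint's range is limited). The gripper opens to 85 mm and grips with 20 to 120 N. Pads are 22 mm wide; open, the fingers measure 114 mm over their backs; the gripper's body (76 mm by 85 mm) begins 54 mm behind the grasp point. The pads swing forward as they close: fully open they stand 13 mm farther back than shut.
Start: joints at [1.014, 0.207, 1.542, -0, 1.393, -0.15], TCP at [226.993, 528.301, 256.282] pointing down, gripper open.
Joint ranges: [-2.73, 2.73], [-0.86, 2.22], [0.23, 2.46], [-1.11, 4.25], [0.08, 2.63], [-2.82, 2.82]. Speed limits (rad/s): [2.79, 2.79, 3.14, 3.14, 3.14, 3.14].

INTERFACE

Orientations are given as a rotation vector (axis times angle).
In Python, from station import bot gives the robot as it stands.
- The arm moves only by the shell command python3 -m jog 'ROWS' [FORCE]. ROWS is JSON, a list of rows, each a list of 7 numbers: the finger opening in cm, from 0 to 8.54, then the shift along the tool's x, y, z in cm, then the turn, a rotation vector about the tool's x, y, z in degrees. In form: [[fingers, x, y, z, ax, ay, az], ...]. A call has 1 to 8 rows; each row shifts and turns the commanded pose from where the row before left it, along the tool's axes as they then stand; what a row does not reach is not made up. A row lasts 1/10 s, in which the tool goes at most 50 mm and 8.59 degrees, less where a joint would pass 70% of its speed; a pose out of reach is approached as far as the arm can. A call with a gripper value outside its range is refused whole. The fingers move at their own pace and stop on an object; FORCE is the grip in N (left out, the last holds). Time passes only in rows, so rows that do not move let the fingers close. It gives the time, the measured TCP pose, the force and the opening at its end, in the units of the state.
- bot.state(): the state, without advancing time (a new reading comes with each control period).
- bot.capture(name): name is "side" or "top"; returns a dict with "image" (384x512x3 uint8, red, green, blue), "vfov" (degrees; the focal length in pixels is half the picture's height over the tangent of half this angle, whatever the lens; pixels are square), "cx", "cy" (the principal point, pixels), "origin" and "orientation" of the camera in the world. Camera axes: x right, y down, z forward; pixel columns grow to the right and rows downward; lengths in mm; the calibration is good to about 2 mm. A picture is of the moment at which its call begins. There is no depth.
- bot.hand_in(): hands the job in, once; it reports no verdict.
The state is a dict: "time": time; "joint_pos": joint angles; "joint_velocities": joint speeds; "tau": joint torques, N m; "eef_pos": TCP position; "tcp_rot": TCP orientation; "ft_force": force on the tool from outside, world axes, zero at the start; "wrist_torque": the same for the moment, N m; "finger_gap": opening from 0.0 (shut) to 1.0 (fully open).
Only numpy, scipy, OpenCV 4.12 (cv2) and the standard library are available. Lean on these libraries where they do the work, as an engineer would, in place of code of your own. Each camera call takes 0.05 s, during which the arm holds its last target.

TASK

The lock plate floating inside the cast aluminium base of the bayonet socket has slipped, so its hole no longer lies under the bolt hole in the base. Feel the tip of the walnut-handled tapered drift into both holes, lever them into line and push the drift fully home without forcing it, then take it out again and fit the black-handled lock bolt fully home in the same hole. Leave the drift standing back in either hole of the wooden stand, and leave the other things on the bench alone.

Things in the scene. Friction and masses are not known exactly. Their poses are not given: they have to be found in the camera images.
- base_hole (a point): Centre of the mouth of the 20 mm round bolt hole in the base's flat top, 62 mm above the table. x along the base towards the socket, z up. The top is 6 mm thick. Close under it, 6.5 to 12.5 mm below the mouth, floats a brass lock plate with an equal 20 mm hole; below that the base is empty. A drift lowered on the centre lands on the plate.
- base: Fixed hollow cast aluminium base, 150 (x) by 90 (y) by 62 mm tall; origin at its underside, centre; the bolt hole is at x = -30 mm, a brass bayonet socket (54 mm wide, 34 mm tall) stands on it at x = +45 mm.
- lock_plate_nominal (a point): Where the hole of the hidden brass lock plate ought to be (10 mm below the bolt hole's mouth), NOT where it is: the plate's hole starts 11.5 to 12.5 mm off it in an unknown direction, any way round, so the two holes overlap only in a lens about 8 mm wide. The plate slides when pushed sideways with about 4 to 8 N and stays where it is left. It is not measured.
- drift_grip (a point): Centre of the square walnut handle of the tapered drift: 24 by 24 mm, 50 mm tall (25 mm up and down from this point); x, y square to its faces, z up along the drift. The collar's underside is 29 mm and the tip 85 mm below this point. 0.11 to 0.22 kg. Starts upright in one hole of the stand, the collar on its top.
- drift: The drift; origin on its axis at the underside of its steel collar (28 mm wide, 4 mm thick, under the handle). Below the origin: 16 mm of 18 mm round, then a taper down to 4 mm at 42 mm below, then a straight nose 4 mm wide to the flat tip 56 mm below. Fully home, the collar rests on the base top.
- bolt_grip (a point): Centre of the square black polymer handle of the lock bolt: 26 by 26 mm, 50 mm tall (25 mm up and down from this point); x, y square to its faces, z up along the bolt. 0.1 to 0.2 kg. Starts upright in the other hole of the stand.
- bolt: The lock bolt; origin on its axis at the underside of its handle. Below the origin a brass shank 18 mm round and 32 mm long with a 2 mm chamfer at its foot. Fully home, the handle's underside rests on the base top.
- stand_hole_a (a point): Mouth of one of two 22 mm through holes in the fixed pale wooden stand block, 140 (x) by 56 (y) by 62 mm tall; the mouth is in its top, 62 mm above the table. x points along the block towards hole b, z up.
- stand_hole_b (a point): Mouth of the other 22 mm hole of the stand, 70 mm from hole a along the stand's x axis. The drift starts in hole a and the bolt in b, or the other way round.
- fipple_head: Bystander: black polymer whistle head, 62 by 20 by 20 mm, lying; origin at its underside.
- ring_gauge: Bystander: steel ring gauge, 60 mm across, 14 mm thick, lying flat; origin at its underside.
- burnisher: Bystander: walnut-handled burnisher, 190 mm long, lying; origin at its underside near the middle.
- brass_tube: Bystander: bare brass whistle tube, 16 mm round, 260 mm long, lying on a low wooden rest; origin at its underside, middle.
- polish_jar: Bystander: amber glass jar, 60 mm across, 70 mm tall; origin at its underside.
There are look-alikes about, which are no part of the job. Leave any turquoise or white look-alike of the bolt alone.

How it is judged (in metres and radians):
On the way:
1. the drift is pushed fully home in the base: collar within 4 mm of the top, within 4 mm of the hole's centre (horizontal distance between drift_grip and base_hole below 0.004 m and z of drift_grip in the frame of base_hole between 0.025 and 0.033 m and angle between drift_grip's own z axis and vertical below 0.08 rad), for 0.1 s.
At the end, for the whole second after the job is handed in: Bolt fully home in the base hole: handle underside within 3 mm of the base top, 4 mm of the hole's centre, upright to 0.08 rad. Drift standing in either stand hole: collar within 4 mm of its top, 7 mm of that hole's centre, upright to 0.08 rad. Both at rest (horizontal distance between bolt_grip and base_hole below 0.004 m and z of bolt_grip in the frame of base_hole between 0.022 and 0.028 m and angle between bolt_grip's own z axis and vertical below 0.08 rad and ((horizontal distance between drift_grip and stand_hole_a below 0.007 m and z of drift_grip in the frame of stand_hole_a between 0.025 and 0.033 m and angle between drift_grip's own z axis and vertical below 0.08 rad) or (horizontal distance between drift_grip and stand_hole_b below 0.007 m and z of drift_grip in the frame of stand_hole_b between 0.025 and 0.033 m and angle between drift_grip's own z axis and vertical below 0.08 rad)) and linear speed of each of drift, bolt below 0.02 m/s); the robot touches nothing.
It fails at once if the drift is forced: not yet home (collar over 4 mm up) in the base hole, it presses on the base or its lock plate with more than 50 N (contact force between drift and base above 50 N and z of drift_grip in the frame of base_hole above 0.033 m).
It fails at once if a bystander is moved by more than 20 mm (distance of any of fipple_head, ring_gauge, burnisher, brass_tube, polish_jar from where it was at the start of the episode above 0.02 m).
It also fails if it takes over 72 s, if anything falls off the work surface, if the arm or the gripper's body presses on something with over 40 N, if the wrist force passes 120 N, or if a joint passes its speed limit or range.

## Working session

There is one attempt and no reset: what is moved stays moved. The work goes in short steps, Python scripts to look and compute and a shell command to move; the robot and the scene stay as the last step left them, time stands still between calls to the robot, and variables do not carry over. Pictures are saved under pics/ and viewed, and the job is handed in when it is done.

```bash
ls; mkdir -p pics
python3 - <<'E'
from station import bot
import cv2
print(bot.state())
for n in("side","top"):
    c=bot.capture(n); cv2.imwrite(f"pics/{n}0.png",c["image"][:,:,::-1])
    print({k:v for k,v in c.items() if k!="image"})
E
```

```text
pics
{'time': 0.0, 'joint_pos': array([ 1.01452580e+00,  2.07426332e-01,  1.54297381e+00,  4.84480270e-06,
        1.39349510e+00, -1.50490667e-01]), 'joint_velocities': array([-4.27833187e-04,  4.08226925e-04, -5.27465160e-04,  2.12079255e-04,
        7.17840506e-05,  1.87390309e-03]), 'tau': array([ 1.18191885e-03, -3.83029425e+01, -2.91600323e+01, -9.88435590e-05,
        1.03719477e-02,  1.08443660e-05]), 'eef_pos': array([226.5997535 , 527.69844581, 255.11268367]), 'tcp_rot': array([-0.90638114,  1.37641619,  0.90480119]), 'ft_force': array([-0.31543441, -0.35817595,  0.18060208]), 'wrist_torque': array([ 0.03706881, -0.03082477, -0.02861198]), 'finger_gap': 1.0004196246791592}
{'vfov': 44.70892040979044, 'cx': 249.13217051122876, 'cy': 190.13697034210776, 'origin': array([  448.64461886, -1019.95644257,   671.69811614]), 'orientation': array([-2.08630747,  0.17617355, -0.08546367])}
{'vfov': 47.65606532419653, 'cx': 258.1625100328568, 'cy': 197.31167835243662, 'origin': array([ 374.63249328,    1.89887015, 1165.82413757]), 'orientation': array([-2.14335299,  2.06405143, -0.2256957 ])}
```

View pics/side0.png

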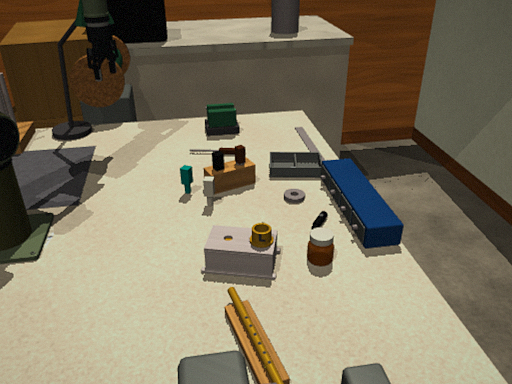

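View pics/top0.png

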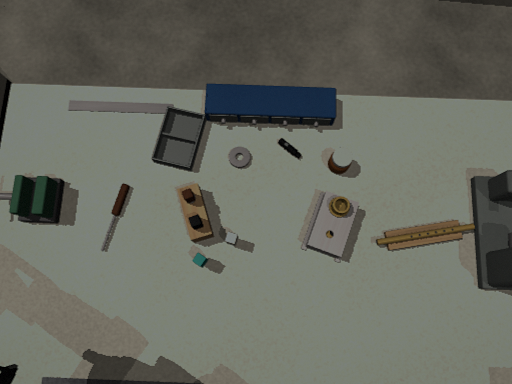

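```bash
cat > h.py <<'E'
import numpy as np,cv2
from scipy.spatial.transform import Rotation as R
def ray(c,px):
    H=c["image"].shape[0]; f=H/2/np.tan(np.radians(c["vfov"])/2)
    d=np.array([(px[0]-c["cx"])/f,(px[1]-c["cy"])/f,1.])
    return np.array(c["origin"]),R.from_rotvec(c["orientation"]).as_matrix()@d
def plane(c,px,z):
    o,d=ray(c,px); return o+d*(z-o[2])/d[2]
def proj(c,P):
    H=c["image"].shape[0]; f=H/2/np.tan(np.radians(c["vfov"])/2)
    p=R.from_rotvec(c["orientation"]).as_matrix().T@(np.array(P)-c["origin"])
    return p[:2]/p[2]*f+[c["cx"],c["cy"]]
def crop(c,x0,y0,x1,y1,s,name):
    cv2.imwrite(name,cv2.resize(c["image"][y0:y1,x0:x1,::-1],None,fx=s,fy=s,interpolation=cv2.INTER_CUBIC))
E
python3 - <<'E'
from station import bot
from h import *
t=bot.capture("top"); s=bot.capture("side")
crop(t,165,165,265,275,5,"pics/t_stand.png"); crop(t,290,180,370,270,6,"pics/t_base.png")
crop(s,170,130,270,220,6,"pics/s_stand.png"); crop(s,190,210,290,285,7,"pics/s_base.png")
E
```

```text
(no output)
```

View pics/t_stand.png

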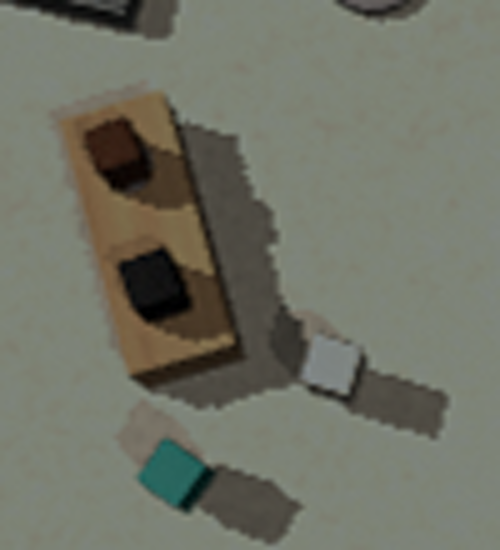

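View pics/t_base.png

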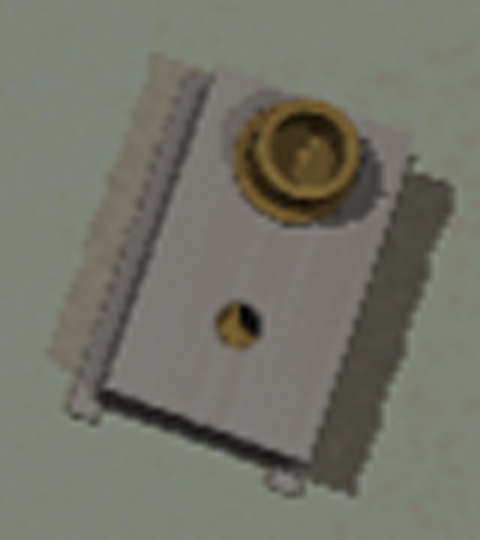

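View pics/s_stand.png

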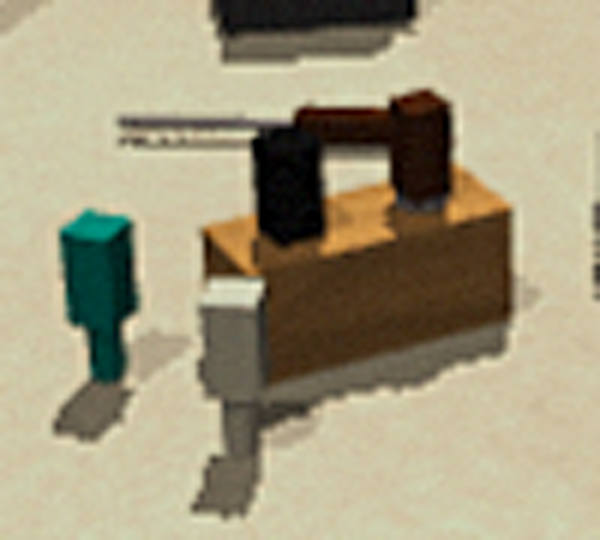

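View pics/s_base.png

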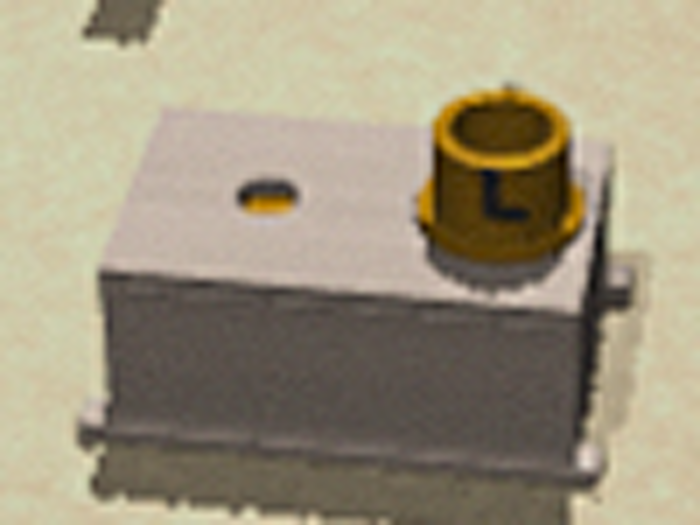

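Run:
```python
from station import bot
from h import *
t=bot.capture("top"); s=bot.capture("side")
def big(c,x0,y0,x1,y1,s,name,g=1.0):
    im=c["image"][y0:y1,x0:x1,::-1].astype(float)/255; im=(np.clip(im,0,1)**g*255).astype(np.uint8)
    cv2.imwrite(name,cv2.resize(im,None,fx=s,fy=s,interpolation=cv2.INTER_NEAREST))
big(t,175,182,225,232,12,"pics/t1.png",.6); big(t,315,220,345,250,20,"pics/t2.png",.7)
big(s,205,140,255,180,14,"pics/s1.png",.6); big(s,215,225,245,247,24,"pics/s2.png",.7)
```

```text
(no output)
```

View pics/t1.png

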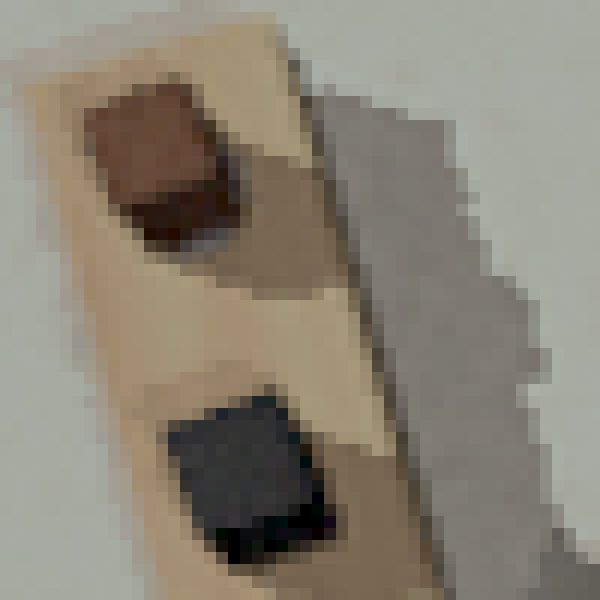

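View pics/t2.png

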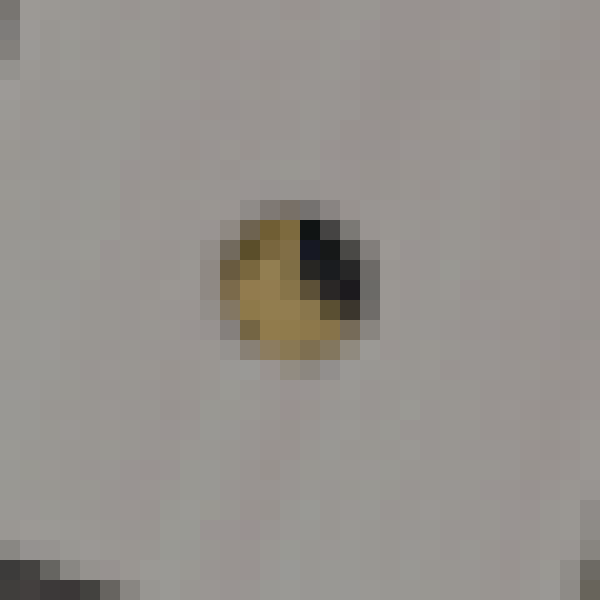

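View pics/s1.png

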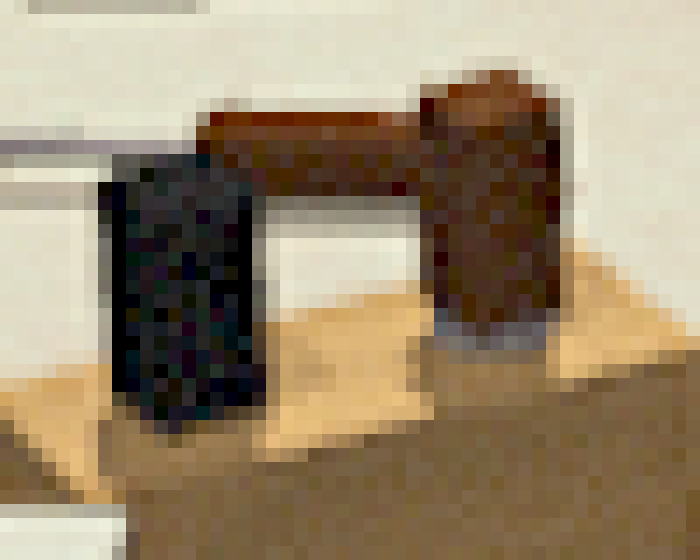

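View pics/s2.png

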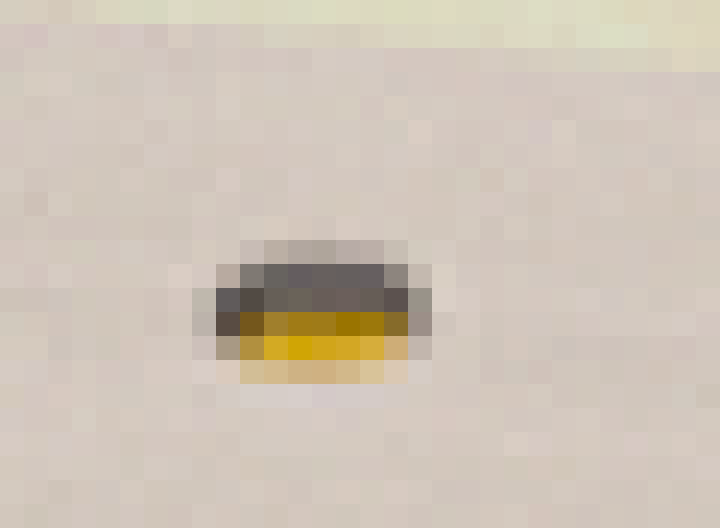

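Run:
```python
from station import bot
from h import *
t=bot.capture("top"); s=bot.capture("side")
def wc(c,x0,y0,x1,y1,bgd,full):
    im=c["image"][y0:y1,x0:x1].astype(float)
    bg=np.median(im.reshape(-1,3),0); d=np.abs(im-bg).sum(2)
    w=np.clip((d-bgd)/(full-bgd),0,1)
    yy,xx=np.mgrid[y0:y1,x0:x1]
    return np.array([(w*xx).sum(),(w*yy).sum()])/w.sum(), w.sum()
p,a=wc(t,322,227,337,241,25,90); q,b=wc(s,221,234,235,243,40,150)
P=plane(t,p,62);Q=plane(s,q,62)
print("hole",p,a,P,q,b,Q)
# expected area of hole in px
for c,X in((t,P),(s,Q)):
    th=np.linspace(0,6.28,60); pts=np.array([proj(c,X+[10*np.cos(k),10*np.sin(k),0]) for k in th],np.float32)
    print("area exp",cv2.contourArea(pts), pts.min(0),pts.max(0))
im=t["image"][227:241,322:337].astype(int); dk=(im.sum(2)<110).astype(float)
w=np.clip((200-im.sum(2))/120,0,1); yy,xx=np.mgrid[227:241,322:337]
l=np.array([(w*xx).sum(),(w*yy).sum()])/w.sum(); L=plane(t,l,52); print("lens",l,w.sum(),L,L-P)
# handle top faces
im=t["image"].astype(int)
for nm,(x0,y0,x1,y1) in {"drift":(179,186,196,204),"bolt":(186,213,205,231)}.items():
    sub=im[y0:y1,x0:x1]; print(nm); print(sub.sum(2))
# base & stand edges
```

```text
hole [329.38380682 233.67897727] 54.15384615384615 [ 531.12470834 -173.6405147    62.        ] [227.73047053 237.45774326] 39.8 [ 531.20287633 -172.44591662   62.        ]
area exp 47.836977997329086 [325.4655 229.7946] [333.30188 237.58092]
area exp 36.95791230374016 [223.2467 234.8492] [232.21593 240.10777]
lens [330.56603774 232.87963565] 12.808333333333334 [ 534.73029873 -178.27065793   52.        ] [  3.60559039  -4.63014323 -10.        ]
drift
[[345 344 339 329 334 326 307 291 271 298 296 290 289 295 292 295 296]
 [340 338 320 305 308 291 270 268 271 275 282 286 295 292 295 297 295]
 [302 282 272 255 269 275 267 259 264 226 173 231 285 295 296 291 292]
 [275 244 249 262 269 266 226 131 139  80  84  88 200 297 292 293 292]
 [281 246 247 246 222 140  96  89 104  98 101  65 154 292 299 294 293]
 [281 252 223 129  96 104 101 103 106 107 106  87  81 196 294 301 297]
 [281 258 216 107 102 106  98 102 107 107 111  96  60  66 201 296 301]
 [290 278 220 143 107 110 100 109 109 111 100 103  88  40  96 208 288]
 [284 279 217 136  92 105 104 112 112 109 110 106 103  61  52 130 156]
 [283 2
[... 1396 characters left out ...]
  56  61  56  47  54  56  55  41   0 106 179
  171]
 [300 285 284 234 117  52  58  55  56  57  57  56  48  45  35   3  93 174
  171]
 [305 282 295 274 177  49  55  57  58  55  46  55  40  19  14   0  27 116
  177]
 [330 285 289 298 256  80  41  52  52  42  23  15   0   5   1   0  12 101
  179]
 [329 293 284 293 268 152  42   0   2   8   8   0   3   0   3   0  27 108
  182]
 [324 301 284 286 294 262 108   2   3  10   4   1   8  24  37  76 119 151
  178]
 [327 309 284 289 290 296 262 106   1  11  20  40  77  97 126 173 171 174
  175]
 [337 321 287 288 288 292 291 253 125 112  93 121 172 169 167 160 165 170
  173]
 [360 317 304 285 290 288 286 288 299 272 193 186 158 158 160 159 165 165
  170]]
```

Run:
```python
from station import bot
from h import *
t=bot.capture("top"); s=bot.capture("side")
im=t["image"].astype(int).sum(2)
res={}
for nm,(x0,y0,x1,y1),lo,hi,z,sz in (("drift",(179,186,196,204),70,200,116,24),("bolt",(186,213,205,231),38,150,112,26)):
    sub=im[y0:y1,x0:x1].copy(); m=((sub>lo)&(sub<hi)).astype(np.uint8)
    m=cv2.morphologyEx(m,cv2.MORPH_OPEN,np.ones((3,3),np.uint8))
    n,lab,st,ce=cv2.connectedComponentsWithStats(m,connectivity=4)
    k=1+np.argmax(st[1:,4]); m=(lab==k).astype(np.uint8)
    print(nm);print(m)
    ctr=np.argwhere(m)[:,::-1]+[x0,y0]
    W=np.array([plane(t,p,z)[:2] for p in ctr],np.float32)
    r=cv2.minAreaRect(W); print(nm,"centroid",W.mean(0),"rect",r)
# stand corners top z=62 : fit
hsv=cv2.cvtColor(t["image"],cv2.COLOR_RGB2HSV)
R_=t["image"].astype(int)
sub=R_[178:250,172:220]; m=((sub[...,0]-sub[...,2])>35)&(sub[...,0]>75)
m=m.astype(np.uint8); n,lab,st,ce=cv2.connectedComponentsWithStats(m); k=1+np.argmax(st[1:,4])
c=cv2.findContours((lab==k).astype(np.uint8),0,1)[0][0][:,0]+[172,178]
W=np.array([plane(t,p,62)[:2] for p in c],np.float32); print("stand",cv2.minAreaRect(W))
cv2.imwrite("pics/stm.png",cv2.resize((lab==k).astype(np.uint8)*255,None,fx=8,fy=8))
```

```text
drift
[[0 0 0 0 0 0 0 0 0 0 0 0 0 0 0 0 0]
 [0 0 0 0 0 0 0 0 0 0 0 0 0 0 0 0 0]
 [0 0 0 0 0 0 0 0 0 0 0 0 0 0 0 0 0]
 [0 0 0 0 0 0 0 1 1 1 1 0 0 0 0 0 0]
 [0 0 0 0 0 1 1 1 1 1 1 0 0 0 0 0 0]
 [0 0 0 1 1 1 1 1 1 1 1 1 0 0 0 0 0]
 [0 0 0 1 1 1 1 1 1 1 1 1 0 0 0 0 0]
 [0 0 0 1 1 1 1 1 1 1 1 1 1 0 0 0 0]
 [0 0 0 1 1 1 1 1 1 1 1 1 1 0 0 0 0]
 [0 0 0 0 1 1 1 1 1 1 1 1 1 0 0 0 0]
 [0 0 0 0 1 1 1 1 1 1 1 1 1 0 0 0 0]
 [0 0 0 0 1 1 1 1 1 1 1 0 0 0 0 0 0]
 [0 0 0 0 0 1 1 1 1 0 0 0 0 0 0 0 0]
 [0 0 0 0 0 0 0 0 0 0 0 0 0 0 0 0 0]
 [0 0 0 0 0 0 0 0 0 0 0 0 0 0 0 0 0]
 [0 0 0 0 0 0 0 0 0 0 0 0 0 0 0 0 0]
 [0 0 0 0 0 0 0 0 0 0 0 0 0 0 0 0 0]
 [0 0 0 0 0 0 0 0 0 0 0 0 0 0 0 0 0]]
drift centroid [610.2277  189.14276] rect ((610.0988159179688, 189.5112762451172), (21.82958221435547, 21.9464111328125), 29.66082763671875)
bolt
[[0 0 0 0 0 0 0 0 0 0 0 0 0 0 0 0 0 0 0]
 [0 0 0 0 0 0 0 0 0 0 0 0 0 0 0 0 0 0 0]
 [0 0 0 0 0 0 0 0 0 0 0 0 0 0 0 0 0 0 0]
 [0 0 0 0 0 0 0 0 1 1 1 1 0 0 0 0 0 0 0]
 [0 0 0 1 1 1 1 1 1 1 1 1 0 0 0 0 0 0 0]
 [0 0 0 1 1 1 1 1 1 1 1 1 1 0 0 0 0 0 0]
 [0 0 0 1 1 1 1 1 1 1 1 1 1 0 0 0 0 0 0]
 [0 0 0 1 1 1 1 1 1 1 1 1 1 1 0 0 0 0 0]
 [0 0 0 0 1 1 1 1 1 1 1 1 1 1 0 0 0 0 0]
 [0 0 0 0 1 1 1 1 1 1 1 1 1 1 0 0 0 0 0]
 [0 0 0 0 1 1 1 1 1 1 1 1 1 1 0 0 0 0 0]
 [0 0 0 0 0 1 1 1 1 1 1 1 0 0 0 0 0 0 0]
 [0 0 0 0 0 1 1 1 1 1 0 0 0 0 0 0 0 0 0]
 [0 0 0 0 0 0 0 0 0 0 0 0 0 0 0 0 0 0 0]
 [0 0 0 0 0 0 0 0 0 0 0 0 0 0 0 0 0 0 0]
 [0 0 0 0 0 0 0 0 0 0 0 0 0 0 0 0 0 0 0]
 [0 0 0 0 0 0 0 0 0 0 0 0 0 0 0 0 0 0 0]
 [0 0 0 0 0 0 0 0 0 0 0 0 0 0 0 0 0 0 0]]
bolt centroid [544.15784 166.45753] rect ((543.9024658203125, 166.10931396484375), (22.540313720703125, 24.0521183013916), 13.701081275939941)
stand ((577.9015502929688, 176.85316467285156), (139.7171173095703, 55.9007568359375), 19.057966232299805)
```

View pics/stm.png

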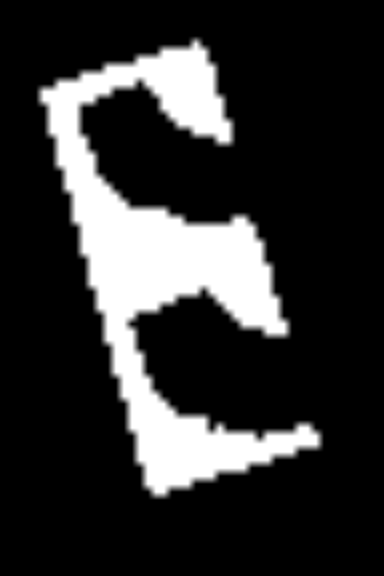

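```bash
cat >> h.py <<'E'
def tooltarget(psi): # psi: jaw axis (tool z) angle, deg
    a=np.radians(psi); z=np.array([np.cos(a),np.sin(a),0]); x=np.array([0,0,-1.]); y=np.cross(z,x)
    return np.stack([x,y,z],1)
def delta(st,P,psi=None):
    """shift in tool axes (cm) and rotvec (deg, tool axes) from measured pose to P, jaw angle psi (nearest of psi, psi+180)"""
    M=R.from_rotvec(st["tcp_rot"]).as_matrix()
    d=M.T@(np.array(P)-st["eef_pos"])/10
    if psi is None: r=np.zeros(3)
    else:
        r=min((R.from_matrix(M.T@tooltarget(p)).as_rotvec(degrees=True) for p in(psi,psi+180)),key=np.linalg.norm)
    return np.round(d,2),np.round(r,2)
def jaw(st):
    z=R.from_rotvec(st["tcp_rot"]).as_matrix()[:,2]; return np.degrees(np.arctan2(z[1],z[0]))
E
python3 - <<'E'
from station import bot
from h import *
t=bot.capture("top")
for nm,C,z in(("drift",[(86,115),(180,78),(218,165),(125,205)],116),("bolt",[(165,435),(272,395),(318,490),(212,532)],112)):
    W=np.array([plane(t,(np.array(c)+0)/12-.5+[175,182],z)[:2] for c in C])
    e=np.roll(W,-1,0)-W; print(nm,W.mean(0),np.hypot(*e.T),np.degrees(np.arctan2(e[:,1],e[:,0]))%90)
st=bot.state(); M=R.from_rotvec(st["tcp_rot"]).as_matrix(); print(np.round(M,3),jaw(st),st["time"])
E
```

```text
drift [611.11202095 187.38687609] [20.72493895 20.32894607 20.68782569 20.97092277] [24.48844991 26.79898835 26.2628755  26.85682655]
bolt [545.18326072 164.85482517] [23.2029304  22.10144396 23.06269034 22.54005677] [23.16564881 29.05861286 24.22364567 29.31201788]
[[-0.    -0.919  0.395]
 [-0.     0.395  0.919]
 [-1.     0.    -0.   ]] 66.75122558108727 0.55
```

Run:
```python
from station import bot
from h import *
st=bot.state(); print(delta(st,(610.6,188.4,180),26));
```

```text
(array([  7.63, -48.66, -16.09]), array([40.75, -0.  ,  0.  ]))
```

```bash
python3 -m jog '[[6,0,-4.4,-1.5,0,0,0],[6,0,-4.4,-1.5,0,0,0],[6,0,-4.4,-1.5,0,0,0],[6,0,-4.4,-1.5,0,0,0],[6,0,-4.4,-1.5,0,0,0],[6,0,-4.4,-1.5,0,0,0],[6,0,-4.4,-1.5,0,0,0],[6,0,-4.4,-1.5,0,0,0]]' 40; python3 -m jog '[[6,0,-4.4,-1.5,0,0,0],[6,0,-4.4,-1.5,0,0,0],[6,0,-4.4,-1.1,0,0,0],[6,1.5,0,0,8.2,0,0],[6,1.5,0,0,8.2,0,0],[6,1.5,0,0,8.2,0,0],[6,1.5,0,0,8.2,0,0],[6,1.5,0,0,8.0,0,0]]'
python3 - <<'E'
from station import bot
from h import *
st=bot.state(); print(delta(st,(610.6,188.4,97),26),jaw(st),st["ft_force"],st["joint_pos"])
E
```

```text
time: 1.35
eef_pos: [504.3, 277.6, 256.5]
tcp_rot: [-0.905, 1.374, 0.905]
ft_force: [0.4, 0.2, 0.2]
finger_gap: 0.702
time: 2.15
eef_pos: [608.2, 189.2, 180.6]
tcp_rot: [-0.35, 1.542, 0.35]
ft_force: [0.5, -0.7, 0.2]
finger_gap: 0.697
(array([ 8.36, -0.18,  0.18]), array([-0.39, -0.  ,  0.  ])) 25.606238614987006 [ 0.45922937 -0.72092135  0.23880749] [ 1.65856323e-01  4.01188254e-01  1.45277490e+00 -1.08710274e-05
  1.28764807e+00 -2.81053813e-01]
```

```bash
python3 -m jog '[[6,2.8,-0.18,0.18,0,0,0],[6,2.8,0,0,0,0,0],[6,2.0,0,0,0,0,0],[6,0.7,0,0,0,0,0],[6,0,0,0,0,0,0]]' 40
python3 - <<'E'
from station import bot
from h import *
s=bot.capture("side"); crop(s,180,90,290,200,7,"pics/s_g1.png")
st=bot.state(); print(delta(st,(610.6,188.4,97),26),st["ft_force"])
E
```

```text
time: 2.65
eef_pos: [609.7, 188.3, 97.0]
tcp_rot: [-0.355, 1.544, 0.355]
ft_force: [0.1, 0.6, 0.4]
finger_gap: 0.705
(array([ 0.15, -0.01, -0.02]), array([-0.05,  0.  ,  0.  ])) [0.73658701 0.15679081 1.46560106]
```

View pics/s_g1.png

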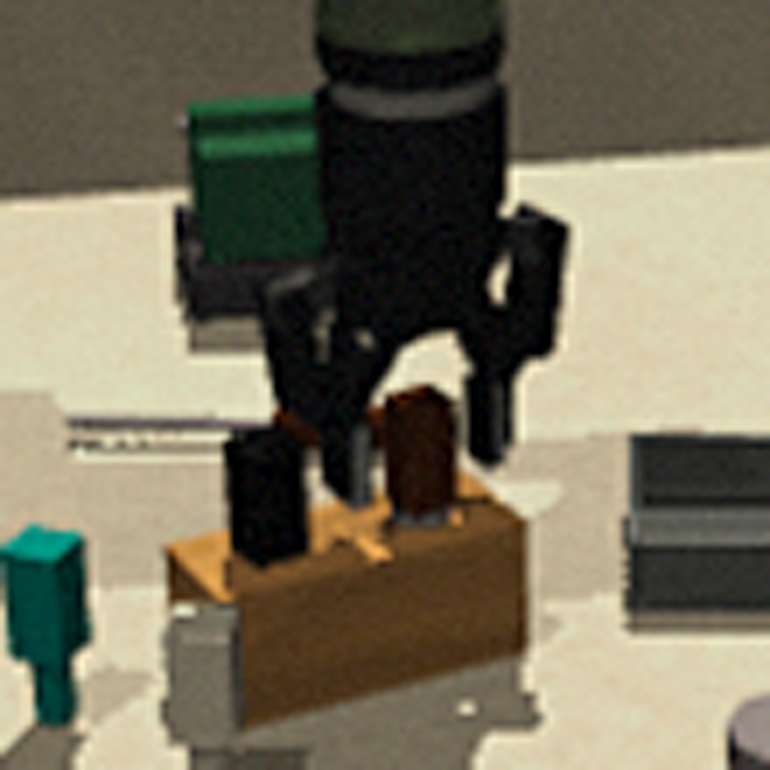

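The walnut handle (crop ~ (420,455), side px ≈ (240,155)) stands between the open fingers. I'll squeeze once to centre it one way, then turn a quarter and squeeze again.

```bash
python3 -m jog '[[1.5,0,0,0,0,0,0],[1.5,0,0,0,0,0,0],[1.5,0,0,0,0,0,0],[1.5,0,0,0,0,0,0],[1.5,0,0,0,0,0,0]]' 30
python3 -m jog '[[6,0,0,0,0,0,0],[6,0,0,0,0,0,0],[6,0,0,0,0,0,0],[6,0,0,0,0,0,0]]' 30
python3 - <<'E'
from station import bot
from h import *
st=bot.state(); print(delta(st,(610.6,188.4,97),116),st["ft_force"],st["joint_pos"][5])
E
```

```text
time: 3.2
eef_pos: [611.6, 188.6, 100.0]
tcp_rot: [-0.355, 1.539, 0.355]
ft_force: [-0.7, 0.0, 5.8]
finger_gap: 0.276
time: 3.6
eef_pos: [610.1, 188.4, 97.7]
tcp_rot: [-0.355, 1.542, 0.355]
ft_force: [-0.4, -0.0, 0.5]
finger_gap: 0.706
(array([ 0.07, -0.02,  0.04]), array([ 8.995e+01, -6.000e-02,  3.000e-02])) [-0.42037036 -0.03272968  0.52389323] -0.2887708496248128
```

```bash
python3 -m jog '[[6,0,0,0,8.2,0,0],[6,0,0,0,8.2,0,0],[6,0,0,0,8.2,0,0],[6,0,0,0,8.2,0,0],[6,0,0,0,8.2,0,0],[6,0,0,0,8.2,0,0],[6,0,0,0,8.2,0,0],[6,0,0,0,8.2,0,0]]' 30
python3 -m jog '[[6,0,0,0,8.2,0,0],[6,0,0,0,8.2,0,0],[6,0,0,0,8.0,0,0],[6,0,0,0,0,0,0],[1.5,0,0,0,0,0,0],[1.5,0,0,0,0,0,0],[1.5,0,0,0,0,0,0],[1.5,0,0,0,0,0,0]]' 30
python3 -m jog '[[1.5,0,0,0,0,0,0],[1.5,0,0,0,0,0,0],[1.5,0,0,0,0,0,0]]' 60
python3 - <<'E'
from station import bot
from h import *
s=bot.capture("side"); crop(s,180,90,290,200,7,"pics/s_g2.png")
st=bot.state(); print(delta(st,(610.6,188.4,97),116),st["ft_force"],st["wrist_torque"],st["joint_pos"][5])
E
```

```text
time: 4.4
eef_pos: [610.3, 188.5, 97.9]
tcp_rot: [0.546, 1.501, -0.546]
ft_force: [-0.8, -0.7, -0.3]
finger_gap: 0.703
time: 5.2
eef_pos: [610.6, 188.5, 98.3]
tcp_rot: [0.869, 1.39, -0.869]
ft_force: [0.1, 0.8, -0.0]
finger_gap: 0.276
time: 5.5
eef_pos: [610.6, 188.5, 98.4]
tcp_rot: [0.869, 1.39, -0.869]
ft_force: [0.7, 0.2, 0.7]
finger_gap: 0.272
(array([ 0.13, -0.  ,  0.01]), array([-0.04,  0.  , -0.01])) [-0.16661288 -0.01783841 -0.25036728] [ 0.01423636 -0.01765922 -0.03672365] 1.281910366190753
```

View pics/s_g2.png

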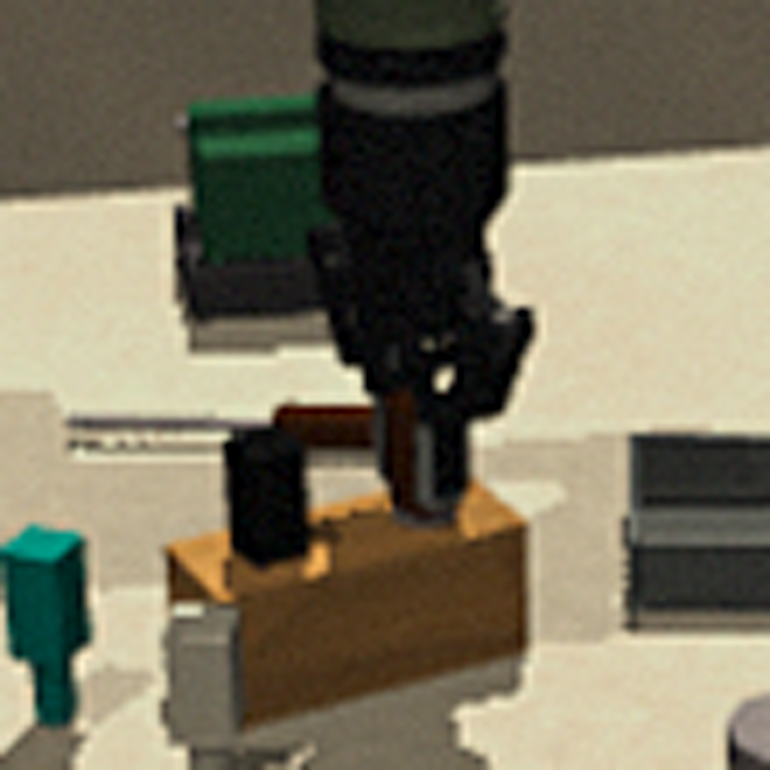

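```bash
python3 -m jog '[[1.5,-2.0,0,0,0,0,0],[1.5,-2.8,0,0,0,0,0],[1.5,-3,0,0,0,0,0],[1.5,-3,0,0,0,0,0],[1.5,0,0,0,0,0,0]]' 100
python3 - <<'E'
from station import bot
from h import *
s=bot.capture("side"); crop(s,180,60,290,200,5,"pics/s_g3.png")
st=bot.state(); print(delta(st,(534.8,-177.9,205),116),st["ft_force"])
E
```

```text
time: 6.05
eef_pos: [613.7, 189.0, 211.8]
tcp_rot: [0.874, 1.382, -0.863]
ft_force: [0.8, -0.3, -0.7]
finger_gap: 0.271
(array([  0.32, -23.  ,  29.58]), array([-0.05,  0.09, -0.31])) [ 0.12768693 -0.02815275 -2.96098721]
```

View pics/s_g3.png

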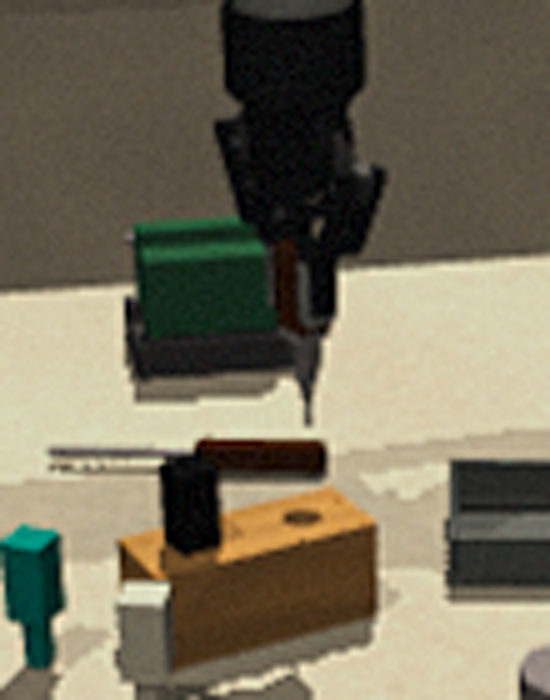

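```bash
python3 -m jog '[[1.5,0,-2.9,3.7,0,0,0],[1.5,0,-2.9,3.7,0,0,0],[1.5,0,-2.9,3.7,0,0,0],[1.5,0,-2.9,3.7,0,0,0],[1.5,0,-2.9,3.7,0,0,0],[1.5,0,-2.9,3.7,0,0,0],[1.5,0,-2.9,3.7,0,0,0],[1.5,0,-2.7,3.6,0,0,0]]'; python3 -m jog '[[1.5,2,0,0,0,0,0],[1.5,1.5,0,0,0,0,0],[1.5,0,0,0,0,0,0]]'
python3 - <<'E'
from station import bot
from h import *
s=bot.capture("side"); crop(s,180,130,300,290,4,"pics/s_g4.png")
t=bot.capture("top"); crop(t,160,170,360,260,4,"pics/t_g4.png")
st=bot.state(); print(delta(st,(534.8,-177.9,165),116),st["ft_force"],st["joint_pos"])
E
```

```text
time: 6.9
eef_pos: [530.6, -178.5, 203.6]
tcp_rot: [0.87, 1.395, -0.871]
ft_force: [0.4, -1.1, -1.2]
finger_gap: 0.271
time: 7.2
eef_pos: [529.5, -175.5, 166.2]
tcp_rot: [0.87, 1.401, -0.871]
ft_force: [0.2, 1.6, -1.7]
finger_gap: 0.272
(array([0.45, 0.17, 0.31]), array([ 0.04, -0.18,  0.12])) [ 0.78270995  0.15498145 -1.16538983] [-4.73898028e-01  2.63862912e-01  1.66081633e+00  2.01236374e-04
  1.22070663e+00  6.42418578e-01]
```

View pics/s_g4.png

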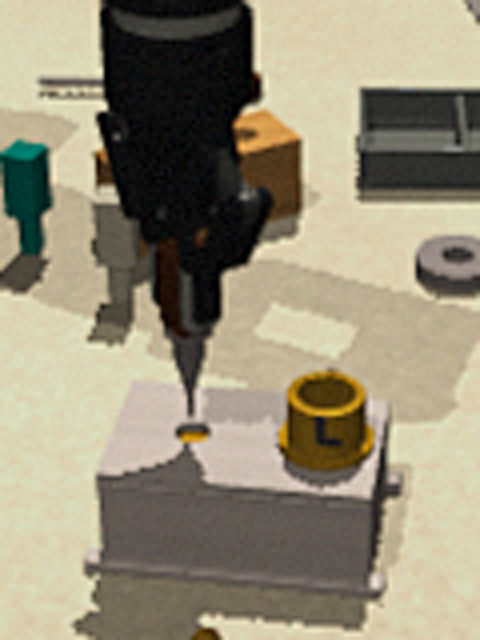

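View pics/t_g4.png

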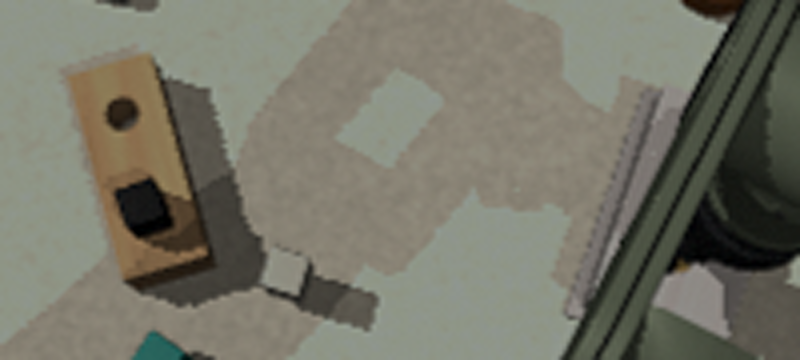

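Run:
```python
from station import bot
from h import *
s=bot.capture("side"); t=bot.capture("top"); st=bot.state()
P=st["eef_pos"]; print(P,"tip pred",proj(s,P-[0,0,92.3]),"hole",proj(s,(531.15,-173.1,62)))
im=s["image"][215:244,215:242,::-1]; cv2.imwrite("pics/s_tip.png",cv2.resize(im,None,fx=20,fy=20,interpolation=cv2.INTER_NEAREST))
# stand hole from top
x0,y0,x1,y1=183,191,198,206
g=t["image"][y0:y1,x0:x1].astype(int).sum(2); bg=np.median(g); w=np.clip((bg-40-g)/60,0,1); yy,xx=np.mgrid[y0:y1,x0:x1]
print(g); p=np.array([(w*xx).sum(),(w*yy).sum()])/w.sum(); print(p,w.sum(),plane(t,p,62))
```

```text
[ 533.30811443 -176.46918744  171.49728684] tip pred [228.63050146 232.04316028] hole [227.74262179 237.62962711]
[[338 347 345 347 347 345 340 330 326 332 332 337 336 339 344]
 [338 340 348 346 347 346 341 333 328 331 335 337 336 333 343]
 [334 344 348 349 351 348 339 322 320 325 335 339 338 336 341]
 [331 338 347 352 349 318 252 195 211 248 313 339 338 337 338]
 [333 339 347 338 262 119  98 100  96 108 204 316 344 339 338]
 [330 338 350 299 114 103 114 113 112 100 131 253 348 341 337]
 [328 338 336 259  89 110 116 110 106 103  80 189 328 345 338]
 [328 336 314 195  88 113 105 100  96  84  80 177 306 342 340]
 [325 336 327 245  82 102  97 100  92 111 127 229 342 343 341]
 [327 333 327 258 108  81  75  88 131 173 206 272 342 339 339]
 [326 331 340 327 240 110  68 119 174 203 258 321 339 341 341]
 [322 330 333 344 334 252 187 206 242 285 316 331 336 341 339]
 [320 326 333 339 347 358 362 356 339 329 327 325 333 337 339]
 [316 328 331 334 341 347 350 344 333 328 327 328 333 336 340]
 [316 327 326 333 338 347 347 346 334 328 327 327 333 333 339]]
[190.09007303 198.02028672] 61.61666666666667 [610.77744535 188.45038116  62.        ]
```

View pics/s_tip.png

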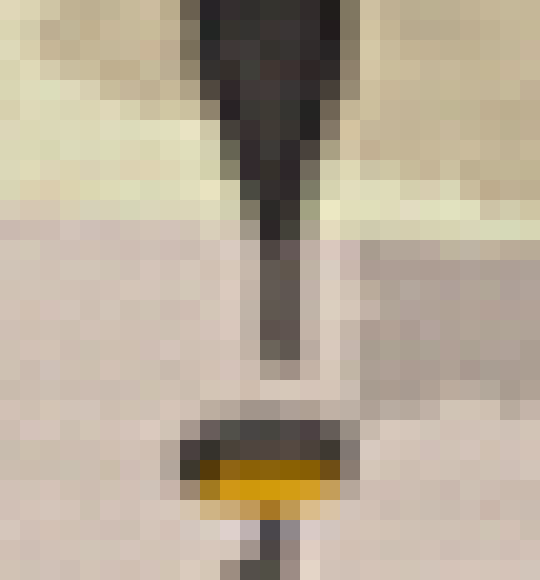

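```bash
python3 -m jog '[[1.5,0,0,0,0,0,0],[1.5,0,0,0,0,0,0]]'
python3 - <<'E'
from station import bot
from h import *
st=bot.state(); print(delta(st,(534.8,-177.9,158),116),st["ft_force"],st["eef_pos"])
E
```

```text
time: 7.6
eef_pos: [533.5, -177.1, 172.2]
tcp_rot: [0.869, 1.389, -0.868]
ft_force: [0.3, -0.9, -1.8]
finger_gap: 0.269
(array([1.42, 0.08, 0.13]), array([ 0.01,  0.08, -0.06])) [ 0.34868891 -0.86327843 -1.77779379] [ 533.48993749 -177.096763    172.17471895]
```

```bash
python3 -m jog '[[1.5,0.7,0.08,0.13,0,0,0],[1.5,0.7,0,0,0,0,0],[1.5,0.2,0,0,0,0,0],[1.5,0.2,0,0,0,0,0],[1.5,0.2,0,0,0,0,0],[1.5,0.2,0,0,0,0,0],[1.5,0,0,0,0,0,0]]'
python3 - <<'E'
from station import bot
from h import *
st=bot.state(); print(delta(st,(534.8,-177.9,150),116),st["ft_force"],st["eef_pos"],st["wrist_torque"])
E
```

```text
time: 8.3
eef_pos: [533.9, -178.2, 149.0]
tcp_rot: [0.87, 1.391, -0.87]
ft_force: [0.4, 1.1, -1.2]
finger_gap: 0.274
(array([-0.1 ,  0.09,  0.01]), array([-0.05, -0.02,  0.02])) [ 0.40032437  1.07389012 -1.20642232] [ 533.94958497 -178.17498362  149.00791327] [ 0.01371689  0.02162584 -0.01426915]
```

```bash
python3 -m jog '[[1.5,0.2,0.05,0,0,0,0],[1.5,0.2,0,0,0,0,0],[1.5,0.2,0,0,0,0,0],[1.5,0,0,0,0,0,0]]'
python3 - <<'E'
from station import bot
from h import *
st=bot.state(); print(delta(st,(534.8,-177.9,142),116),st["ft_force"],st["eef_pos"],st["wrist_torque"])
E
```

```text
time: 8.7
eef_pos: [534.3, -177.9, 142.9]
tcp_rot: [0.869, 1.391, -0.87]
ft_force: [-0.4, -0.4, -2.1]
finger_gap: 0.27
(array([0.09, 0.05, 0.02]), array([-0.05, -0.04,  0.03])) [-0.39719423 -0.3506494  -2.07734076] [ 534.28974995 -177.88340912  142.86435381] [0.03055012 0.05350374 0.05693807]
```

```bash
python3 -m jog '[[1.5,0.2,0,0,0,0,0],[1.5,0.2,0,0,0,0,0],[1.5,0,0,0,0,0,0]]'
python3 - <<'E'
from station import bot
from h import *
st=bot.state(); print(delta(st,(527.8,-168.7,138.5),116),st["ft_force"],st["eef_pos"],st["wrist_torque"])
E
```

```text
time: 9.0
eef_pos: [534.3, -177.9, 138.9]
tcp_rot: [0.869, 1.391, -0.87]
ft_force: [-0.2, 0.2, -1.3]
finger_gap: 0.268
(array([ 0.04, -0.18, -1.11]), array([-0.05, -0.03,  0.03])) [-0.18522743  0.17546053 -1.33524991] [ 534.28942656 -177.91579046  138.86556599] [ 0.00722425  0.00370245 -0.0273425 ]
```

```bash
for i in 1; do python3 -m jog '[[1.5,0,-0.06,-0.3,0,0,0],[1.5,0,-0.06,-0.3,0,0,0],[1.5,0,0,0,0,0,0]]'; done
python3 - <<'E'
from station import bot
st=bot.state(); print(st["ft_force"],st["eef_pos"],st["wrist_torque"])
E
python3 -m jog '[[1.5,0,-0.06,-0.3,0,0,0],[1.5,0,0,-0.2,0,0,0],[1.5,0,0,0,0,0,0],[1.5,0,0,0,0,0,0]]'
python3 - <<'E'
from station import bot
from h import *
st=bot.state(); print(delta(st,(527.8,-168.7,138.5),116),st["ft_force"],st["eef_pos"],st["wrist_torque"])
E
```

```text
time: 9.3
eef_pos: [531.5, -173.8, 139.7]
tcp_rot: [0.868, 1.387, -0.869]
ft_force: [1.7, -3.8, -3.1]
finger_gap: 0.268
[ 1.65347198 -3.79906839 -3.12306714] [ 531.46654084 -173.78253025  139.74367531] [-0.74808182 -0.52223939 -0.01018298]
time: 9.7
eef_pos: [528.5, -168.9, 139.7]
tcp_rot: [0.87, 1.389, -0.869]
ft_force: [2.1, -1.7, -1.7]
finger_gap: 0.267
(array([ 0.12, -0.05, -0.05]), array([-0.05,  0.03, -0.04])) [ 2.11297309 -1.73337999 -1.66324114] [ 528.45725027 -168.90929425  139.71367195] [-0.61557718 -0.60479729 -0.04085998]
```

```bash
python3 - <<'E'
from station import bot
from h import *
st=bot.state(); print(delta(st,(531.15,-173.1,138.5),116))
E
python3 -m jog '[[1.5,0.1,0.06,0.25,0,0,0],[1.5,0.1,0.03,0.25,0,0,0],[1.5,0.3,0,0,0,0,0],[1.5,0.3,0,0,0,0,0],[1.5,0,0,0,0,0,0]]'
python3 - <<'E'
from station import bot
from h import *
st=bot.state(); print(delta(st,(531.15,-173.1,98.3),116),st["ft_force"],st["eef_pos"],st["wrist_torque"])
E
```

```text
(array([0.12, 0.06, 0.49]), array([-0.05,  0.03, -0.04]))
time: 10.2
eef_pos: [530.2, -172.4, 130.1]
tcp_rot: [0.87, 1.393, -0.87]
ft_force: [-0.9, 0.4, -0.6]
finger_gap: 0.268
(array([3.18, 0.06, 0.11]), array([-0.05, -0.14,  0.09])) [-0.90974219  0.36872896 -0.62233087] [ 530.16250694 -172.40790159  130.10837788] [ 0.02292439  0.04190694 -0.02135669]
```

```bash
python3 -m jog '[[1.5,0.3,0.06,0.1,0,0,0],[1.5,0.3,0,0,0,0,0],[1.5,0.3,0,0,0,0,0],[1.5,0,0,0,0,0,0]]'
python3 - <<'E'
from station import bot
from h import *
st=bot.state(); print(delta(st,(531.15,-173.1,98.3),116),st["ft_force"],st["eef_pos"],st["wrist_torque"])
E
python3 -m jog '[[1.5,0.3,0,0,0,0,0],[1.5,0.3,0,0,0,0,0],[1.5,0,0,0,0,0,0]]'
python3 - <<'E'
from station import bot
from h import *
st=bot.state(); print(delta(st,(531.15,-173.1,98.3),116),st["ft_force"],st["eef_pos"],st["wrist_torque"])
E
```

```text
time: 10.6
eef_pos: [531.7, -173.4, 121.6]
tcp_rot: [0.87, 1.391, -0.87]
ft_force: [-0.5, 0.7, -1.6]
finger_gap: 0.265
(array([ 2.33, -0.03, -0.05]), array([-0.05, -0.06,  0.04])) [-0.52577289  0.6615668  -1.60595811] [ 531.66025186 -173.4216022   121.6265967 ] [0.02054928 0.00330461 0.03268445]
time: 10.9
eef_pos: [531.4, -173.6, 115.7]
tcp_rot: [0.869, 1.392, -0.87]
ft_force: [-1.5, 0.4, -1.4]
finger_gap: 0.266
(array([ 1.74,  0.  , -0.05]), array([-0.05, -0.05,  0.08])) [-1.46273705  0.42850166 -1.40046001] [ 531.41666716 -173.59337228  115.70473381] [-0.12309415  0.33455771 -0.07383999]
```

```bash
python3 -m jog '[[1.5,0.2,0,-0.03,0,0,0],[1.5,0.2,0,0,0,0,0],[1.5,0,0,0,0,0,0]]'; python3 -m jog '[[1.5,0.2,0,0,0,0,0],[1.5,0.2,0,0,0,0,0],[1.5,0,0,0,0,0,0]]';python3 - <<'E'
from station import bot
from h import *
st=bot.state(); print(delta(st,(531.15,-173.1,98.3),116),st["ft_force"],st["eef_pos"],st["wrist_torque"])
E
```

```text
time: 11.2
eef_pos: [531.1, -173.8, 112.3]
tcp_rot: [0.868, 1.392, -0.871]
ft_force: [-4.1, -1.7, 2.5]
finger_gap: 0.27
time: 11.5
eef_pos: [531.0, -173.9, 108.7]
tcp_rot: [0.868, 1.392, -0.871]
ft_force: [-6.0, -0.7, 4.3]
finger_gap: 0.268
(array([ 1.03,  0.05, -0.06]), array([-0.03, -0.02,  0.15])) [-5.97850581 -0.74729748  4.27706221] [ 530.9528693  -173.85659229  108.65089309] [-0.25208919  1.13404982  0.06554729]
```

```bash
python3 -m jog '[[1.5,0.2,0,0,0,0,0],[1.5,0.2,0,0,0,0,0],[1.5,0,0,0,0,0,0]]'; python3 -m jog '[[1.5,0.2,0,0,0,0,0],[1.5,0.2,0,0,0,0,0],[1.5,0,0,0,0,0,0]]';python3 - <<'E'
from station import bot
from h import *
st=bot.state(); print(delta(st,(531.15,-173.1,98.3),116),st["ft_force"],st["eef_pos"],st["wrist_torque"])
E
```

```text
time: 11.8
eef_pos: [530.9, -173.9, 104.3]
tcp_rot: [0.868, 1.392, -0.871]
ft_force: [-5.1, -2.4, 1.8]
finger_gap: 0.264
time: 12.1
eef_pos: [530.9, -173.9, 100.3]
tcp_rot: [0.868, 1.392, -0.871]
ft_force: [-5.3, -2.4, 2.1]
finger_gap: 0.27
(array([ 0.2 ,  0.06, -0.06]), array([-0.04, -0.02,  0.15])) [-5.34556772 -2.35914685  2.07251843] [ 530.88936878 -173.88423647  100.27295072] [-0.35375008  0.95004662 -0.05822682]
```

```bash
python3 -m jog '[[1.5,0.2,0,0,0,0,0],[1.5,0.2,0,0,0,0,0],[1.5,0.2,0,0,0,0,0],[1.5,0,0,0,0,0,0],[1.5,0,0,0,0,0,0]]'
python3 - <<'E'
from station import bot
from h import *
s=bot.capture("side"); crop(s,190,170,290,290,5,"pics/s_home.png")
st=bot.state(); print(delta(st,(531.15,-173.1,98.3),116),st["ft_force"],st["eef_pos"],st["wrist_torque"])
E
```

```text
time: 12.6
eef_pos: [531.0, -173.9, 98.3]
tcp_rot: [0.867, 1.393, -0.871]
ft_force: [-14.9, 3.2, 25.8]
finger_gap: 0.267
(array([-0.  ,  0.05, -0.07]), array([-0.01, -0.04,  0.19])) [-15.08554784   3.11770451  25.61407657] [ 530.97753514 -173.9264131    98.2946269 ] [ 0.38707227  2.61302916 -0.00558791]
```

View pics/s_home.png

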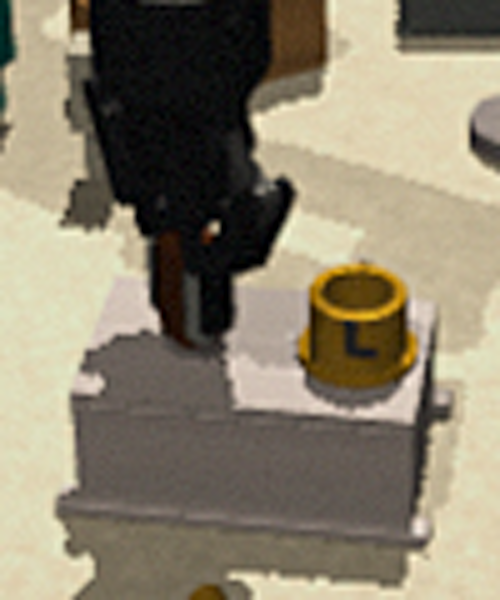

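```bash
python3 -m jog '[[1.5,-0.5,0,0,0,0,0],[1.5,-0.4,0,0,0,0,0],[1.5,0,0,0,0,0,0],[1.5,0,0,0,0,0,0]]'
python3 - <<'E'
from station import bot
st=bot.state(); print(st["ft_force"],st["eef_pos"],st["wrist_torque"])
E
python3 -m jog '[[1.5,-1,0,0,0,0,0],[1.5,-1.5,0,0,0,0,0],[1.5,-2,0,0,0,0,0],[1.5,-2.5,0,0,0,0,0],[1.5,-2,0,0,0,0,0],[1.5,-1,0,0,0,0,0],[1.5,0,0,0,0,0,0],[1.5,0,0,0,0,0,0]]'
python3 - <<'E'
from station import bot
from h import *
s=bot.capture("side"); crop(s,190,130,290,290,4,"pics/s_out.png")
st=bot.state(); print(delta(st,(610.6,188.5,205),116),st["ft_force"],st["eef_pos"],st["wrist_torque"])
E
```

```text
time: 13.05
eef_pos: [530.9, -173.8, 103.0]
tcp_rot: [0.868, 1.392, -0.871]
ft_force: [-5.9, -2.8, 1.1]
finger_gap: 0.269
[-5.88190266 -2.7616419   1.06525557] [ 530.93009302 -173.80043578  102.96666486] [-0.59307361  1.0343596  -0.02732376]
time: 13.85
eef_pos: [532.0, -173.0, 203.2]
tcp_rot: [0.87, 1.39, -0.869]
ft_force: [0.1, 0.6, -3.0]
finger_gap: 0.267
(array([ -0.23,  22.93, -29.03]), array([-0.04, -0.09,  0.03])) [-0.00703476 -0.5273086  -1.65885221] [ 531.50362884 -172.85689483  202.40032779] [-0.00527123 -0.01892842 -0.03123986]
```

View pics/s_out.png

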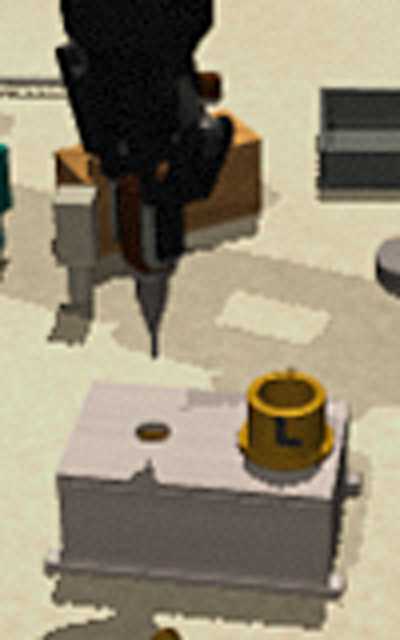

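```bash
python3 -m jog '[[1.5,-0.1,2.9,-3.7,0,0,0],[1.5,-0.1,2.9,-3.7,0,0,0],[1.5,0,2.9,-3.7,0,0,0],[1.5,0,2.9,-3.7,0,0,0],[1.5,0,2.9,-3.7,0,0,0],[1.5,0,2.9,-3.7,0,0,0],[1.5,0,2.9,-3.7,0,0,0],[1.5,0,2.6,-3.1,0,0,0]]'; python3 -m jog '[[1.5,1.5,0,0,0,0,0],[1.5,1.5,0,0,0,0,0],[1.5,0,0,0,0,0,0],[1.5,0,0,0,0,0,0],[1.5,0,0,0,0,0,0]]'
python3 - <<'E'
from station import bot
from h import *
s=bot.capture("side");crop(s,190,90,290,210,5,"pics/s_r.png")
st=bot.state(); print(delta(st,(610.7,188.5,98.5),116),st["ft_force"],st["eef_pos"])
t=bot.capture("top"); x0,y0,x1,y1=322,227,337,241
im=t["image"][y0:y1,x0:x1]; cv2.imwrite("pics/t_hole2.png",cv2.resize(im[:,:,::-1],None,fx=25,fy=25,interpolation=0))
E
```

```text
time: 14.7
eef_pos: [610.0, 190.1, 203.2]
tcp_rot: [0.868, 1.393, -0.87]
ft_force: [1.1, -0.7, -1.2]
finger_gap: 0.267
time: 15.2
eef_pos: [611.2, 186.2, 175.5]
tcp_rot: [0.871, 1.389, -0.871]
ft_force: [0.6, 0.5, -1.8]
finger_gap: 0.271
(array([ 7.75,  0.01, -0.22]), array([-0.15,  0.02, -0.06])) [ 0.81922169 -0.14800304 -1.09507067] [611.50333236 186.45441841 175.97036808]
```

View pics/s_r.png

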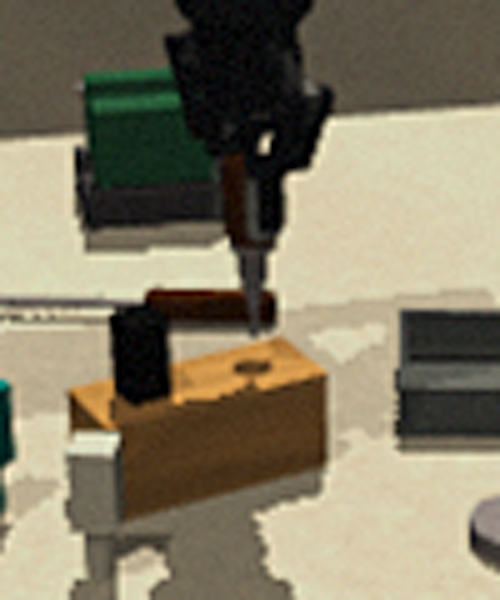

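View pics/t_hole2.png

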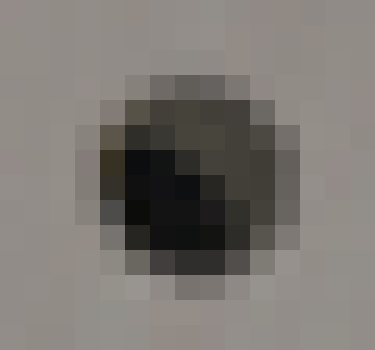

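```bash
python3 -m jog '[[1.5,1.0,0,-0.2,0,0,0],[1.5,1.0,0,0,0,0,0],[1.5,1.0,0,0,0,0,0],[1.5,1,0,0,0,0,0],[1.5,0,0,0,0,0,0],[1.5,0,0,0,0,0,0]]'
python3 - <<'E'
from station import bot
from h import *
st=bot.state(); print(delta(st,(610.7,188.5,98.5),116),st["ft_force"],st["eef_pos"])
E
```

```text
time: 15.9
eef_pos: [609.7, 189.4, 134.5]
tcp_rot: [0.869, 1.391, -0.87]
ft_force: [0.3, -0.8, -1.7]
finger_gap: 0.269
(array([3.6 , 0.05, 0.12]), array([-0.05, -0.02,  0.07])) [ 0.34338283 -0.81335185 -1.6672526 ] [609.73096638 189.37211093 134.46121394]
```

```bash
python3 -m jog '[[1.5,0.8,0.05,0.12,0,0,0],[1.5,0.8,0,0,0,0,0],[1.5,0.7,0,0,0,0,0],[1.5,0.5,0,0,0,0,0],[1.5,0.4,0,0,0,0,0],[1.5,0,0,0,0,0,0],[1.5,0,0,0,0,0,0]]'
python3 - <<'E'
from station import bot
from h import *
st=bot.state(); print(delta(st,(610.7,188.5,98.5),116),st["ft_force"],st["eef_pos"])
E
```

```text
time: 16.6
eef_pos: [611.2, 188.5, 103.3]
tcp_rot: [0.869, 1.39, -0.869]
ft_force: [0.3, 0.3, -1.9]
finger_gap: 0.273
(array([ 0.48, -0.04, -0.02]), array([-0.05,  0.  , -0.01])) [ 0.32265726  0.29185478 -1.94367565] [611.15052389 188.54560637 103.30774956]
```

```bash
python3 -m jog '[[1.5,0.3,0,0,0,0,0],[1.5,0.3,0,0,0,0,0],[1.5,0,0,0,0,0,0],[1.5,0,0,0,0,0,0]]'
python3 - <<'E'
from station import bot
from h import *
st=bot.state(); print(st["ft_force"],st["eef_pos"])
E
python3 -m jog '[[6,0,0,0,0,0,0],[6,0,0,0,0,0,0],[6,0,0,0,0,0,0],[6,0,0,0,0,0,0],[6,0,0,0,0,0,0]]'
python3 - <<'E'
from station import bot
from h import *
s=bot.capture("side");crop(s,190,90,290,210,5,"pics/s_r2.png")
st=bot.state(); print(delta(st,(610.7,188.5,210),116),st["ft_force"],st["eef_pos"])
E
```

```text
time: 17.0
eef_pos: [611.5, 188.7, 98.4]
tcp_rot: [0.87, 1.389, -0.869]
ft_force: [-2.9, -0.4, 4.9]
finger_gap: 0.267
[-2.89759342 -0.39432265  4.85435674] [611.5124784  188.65342417  98.40150433]
time: 17.5
eef_pos: [611.0, 188.5, 97.1]
tcp_rot: [0.869, 1.39, -0.87]
ft_force: [-0.1, 0.2, 0.3]
finger_gap: 0.702
(array([-11.29,  -0.03,  -0.02]), array([-0.05,  0.  ,  0.  ])) [-0.8864378   0.13949726  0.09587037] [611.08948581 188.46585369  97.13780975]
```

View pics/s_r2.png

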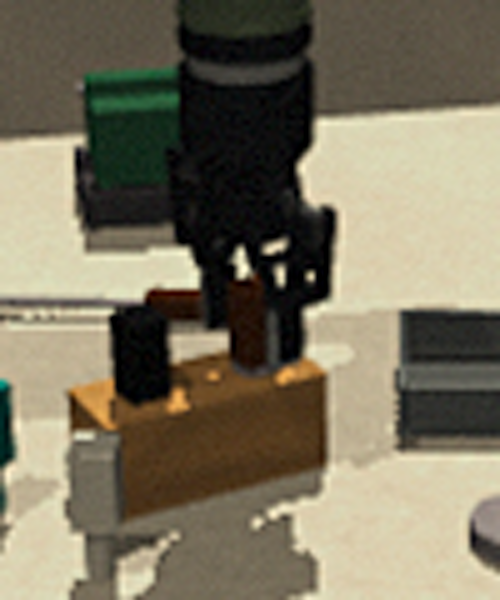

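```bash
python3 -m jog '[[6,-2.5,0,0,0,0,0],[6,-2.5,0,0,0,0,0],[6,-2.5,0,0,0,0,0],[6,0,0,0,0,0,0],[6,0,0,0,0,0,0]]'
python3 - <<'E'
from station import bot
from h import *
t=bot.capture("top")
print("white",plane(t,(231.5,238),82),"turq",plane(t,(200,259.5),82))
st=bot.state(); print(delta(st,(544.7,165.6,160),116),delta(st,(544.7,165.6,95),26),st["ft_force"],st["eef_pos"])
E
```

```text
time: 18.05
eef_pos: [611.4, 188.6, 172.8]
tcp_rot: [0.87, 1.389, -0.869]
ft_force: [-1.1, 0.7, -1.3]
finger_gap: 0.702
white [508.18720568  74.20314139  82.        ] turq [451.91186864 149.39575866  82.        ]
(array([ 1.15, -6.91, -0.83]), array([-0.05, -0.02,  0.07])) (array([ 7.65, -6.9 , -0.82]), array([8.995e+01, 4.000e-02, 7.000e-02])) [-0.04703681  1.00062311 -0.5750111 ] [610.48038069 188.42984299 171.40604656]
```

```bash
python3 -m jog '[[6,0,-3.4,-0.4,0,0,0],[6,0,-3.5,-0.4,0,0,0],[6,1.1,0,0,0,0,0],[6,0,0,0,0,0,0],[6,0,0,0,0,0,0]]'
python3 - <<'E'
from station import bot
from h import *
s=bot.capture("side");crop(s,190,90,290,210,5,"pics/s_b1.png")
st=bot.state(); print(delta(st,(544.7,165.6,94.5),116),st["ft_force"],st["eef_pos"])
E
```

```text
time: 18.6
eef_pos: [545.8, 165.6, 160.4]
tcp_rot: [0.869, 1.391, -0.87]
ft_force: [0.2, -0.1, -0.2]
finger_gap: 0.7
(array([ 6.65, -0.16, -0.07]), array([-0.05,  0.  , -0.02])) [-0.2072475  -0.13765428 -0.98581649] [546.44766734 165.7161352  160.98765848]
```

View pics/s_b1.png

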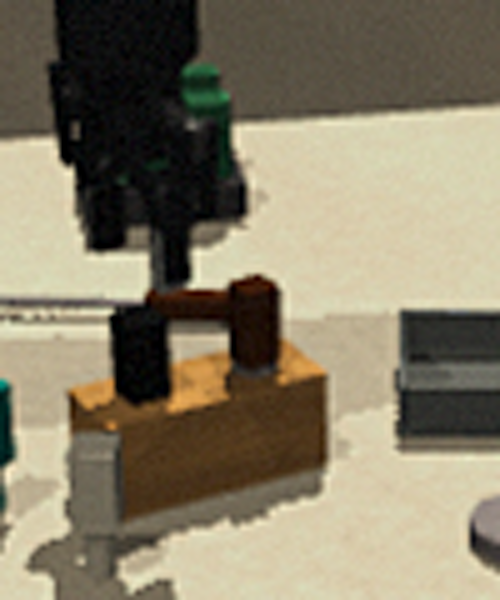

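The drift stands seated in the stand (crop (253,325)). Black bolt at crop (142,350) is below the gripper; turquoise (5,410) and white (95,480) look-alikes are well clear. Descending.

```bash
python3 -m jog '[[6,2.2,-0.15,-0.07,0,0,0],[6,2.2,0,0,0,0,0],[6,1.6,0,0,0,0,0],[6,0.65,0,0,0,0,0],[6,0,0,0,0,0,0],[6,0,0,0,0,0,0]]' 30
python3 - <<'E'
from station import bot
from h import *
st=bot.state(); print(delta(st,(544.7,165.6,94.5),116),st["ft_force"],st["eef_pos"])
E
python3 -m jog '[[1.5,0,0,0,0,0,0],[1.5,0,0,0,0,0,0],[1.5,0,0,0,0,0,0],[1.5,0,0,0,0,0,0],[1.5,0,0,0,0,0,0]]' 30
python3 -m jog '[[6,0,0,0,0,0,0],[6,0,0,0,0,0,0],[6,0,0,0,0,0,0],[6,0,0,0,0,0,0]]' 30
python3 - <<'E'
from station import bot
from h import *
st=bot.state(); print(delta(st,(544.7,165.6,94.5),116),st["ft_force"],st["eef_pos"])
E
```

```text
time: 19.25
eef_pos: [545.0, 165.7, 95.6]
tcp_rot: [0.87, 1.389, -0.868]
ft_force: [-0.6, 0.1, 0.2]
finger_gap: 0.702
(array([ 0.11, -0.04, -0.01]), array([-0.05,  0.03, -0.09])) [-0.59914873  0.07043617  0.18168723] [545.03624399 165.70544925  95.61019076]
time: 19.75
eef_pos: [544.7, 165.7, 95.9]
tcp_rot: [0.87, 1.389, -0.868]
ft_force: [-1.3, 0.7, 4.8]
finger_gap: 0.303
time: 20.15
eef_pos: [543.5, 165.4, 94.3]
tcp_rot: [0.869, 1.391, -0.87]
ft_force: [1.2, -0.8, -0.2]
finger_gap: 0.699
(array([-0.02,  0.12,  0.04]), array([-0.05, -0.02,  0.06])) [ 1.18024046 -0.81305941 -0.1828676 ] [543.46543339 165.41294626  94.28854296]
```

```bash
python3 -m jog '[[5.5,0,0,0,-8.2,0,0],[5.5,0,0,0,-8.2,0,0],[5.5,0,0,0,-8.2,0,0],[5.5,0,0,0,-8.2,0,0],[5.5,0,0,0,-8.2,0,0],[5.5,0,0,0,-8.2,0,0],[5.5,0,0,0,-8.2,0,0],[5.5,0,0,0,-8.2,0,0]]' 30
python3 -m jog '[[5.5,0,0,0,-8.2,0,0],[5.5,0,0,0,-8.2,0,0],[5.5,0,0,0,-8,0,0],[5.5,0,0,0,0,0,0],[1.5,0,0,0,0,0,0],[1.5,0,0,0,0,0,0],[1.5,0,0,0,0,0,0],[1.5,0,0,0,0,0,0]]' 30
python3 -m jog '[[1.5,0,0,0,0,0,0],[1.5,0,0,0,0,0,0],[1.5,0,0,0,0,0,0]]' 80
python3 - <<'E'
from station import bot
from h import *
s=bot.capture("side");crop(s,190,90,290,210,5,"pics/s_b2.png")
st=bot.state(); print(delta(st,(544.7,165.6,94.5),26),st["ft_force"],st["eef_pos"])
E
```

```text
time: 20.95
eef_pos: [543.7, 165.5, 94.5]
tcp_rot: [-0.026, 1.571, 0.026]
ft_force: [0.5, -0.3, 0.6]
finger_gap: 0.648
time: 21.75
eef_pos: [543.9, 165.5, 94.8]
tcp_rot: [-0.355, 1.541, 0.355]
ft_force: [0.6, -0.0, 0.0]
finger_gap: 0.302
time: 22.05
eef_pos: [544.0, 165.5, 94.9]
tcp_rot: [-0.355, 1.541, 0.355]
ft_force: [-0.2, 0.2, -0.0]
finger_gap: 0.292
(array([ 0.04, -0.02,  0.07]), array([-0.06,  0.02,  0.01])) [-0.36674708  0.59969389  0.62644738] [544.01457555 165.51647331  94.90926588]
```

View pics/s_b2.png

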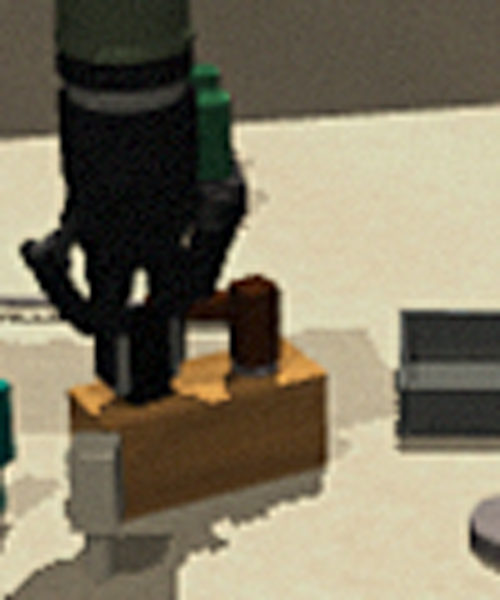

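```bash
python3 -m jog '[[1.5,-2.0,0,0,0,0,0],[1.5,-2.8,0,0,0,0,0],[1.5,-3,0,0,0,0,0],[1.5,-1.5,0,0,0,0,0],[1.5,0,0,0,0,0,0],[1.5,0,0,0,0,0,0]]' 80
python3 - <<'E'
from station import bot
from h import *
st=bot.state(); print(delta(st,(530.7,-174,185),26),st["ft_force"],st["eef_pos"])
E
```

```text
time: 22.7
eef_pos: [543.2, 165.4, 186.8]
tcp_rot: [-0.355, 1.543, 0.355]
ft_force: [-0.3, 0.7, -1.8]
finger_gap: 0.294
(array([  0.19, -29.97, -15.97]), array([-0.05, -0.08, -0.03])) [-0.30567824  0.73052119 -1.80913778] [543.20764636 165.36647135 186.77187366]
```

```bash
python3 -m jog '[[1.5,0,-4,-2.1,0,0,0],[1.5,0,-4.2,-2.2,0,0,0],[1.5,0,-4.2,-2.2,0,0,0],[1.5,0,-4.2,-2.2,0,0,0],[1.5,0,-4.2,-2.2,0,0,0],[1.5,0,-4.2,-2.2,0,0,0],[1.5,0,-3,-1.7,0,0,0],[1.5,0,-2,-1.2,0,0,0]]'; python3 -m jog '[[1.5,2,0,0,0,0,0],[1.5,1.5,0,0,0,0,0],[1.5,0,0,0,0,0,0],[1.5,0,0,0,0,0,0],[1.5,0,0,0,0,0,0],[1.5,0,0,0,0,0,0]]'
python3 - <<'E'
from station import bot
from h import *
s=bot.capture("side");crop(s,190,140,290,290,4,"pics/s_b3.png")
st=bot.state(); print(delta(st,(530.7,-174,94.9),26),st["ft_force"],st["eef_pos"])
print("foot pred",proj(s,st["eef_pos"]-[0,0,64.9]))
E
```

```text
time: 23.5
eef_pos: [529.5, -176.4, 185.1]
tcp_rot: [-0.351, 1.545, 0.355]
ft_force: [0.5, 0.1, -1.1]
finger_gap: 0.295
time: 24.1
eef_pos: [532.0, -174.0, 153.7]
tcp_rot: [-0.357, 1.54, 0.355]
ft_force: [0.2, 0.2, -1.0]
finger_gap: 0.293
(array([ 5.88,  0.07, -0.12]), array([-0.  ,  0.06,  0.08])) [ 0.35130926 -0.61287621 -2.11385114] [ 531.98078137 -174.09663203  153.73175861]
foot pred [227.75012597 227.889127  ]
```

View pics/s_b3.png

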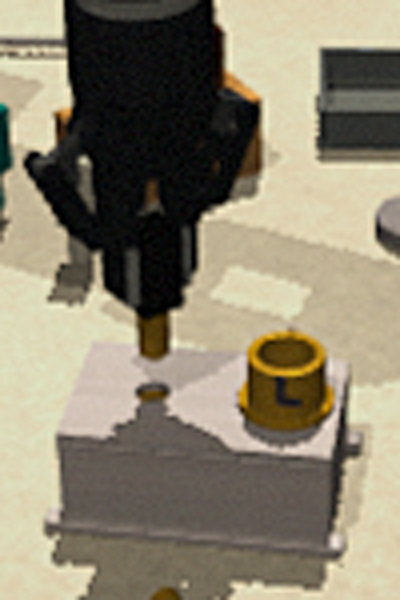

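```bash
python3 -m jog '[[1.5,0.8,0.05,-0.1,0,0,0],[1.5,0.8,0,0,0,0,0],[1.5,0.5,0,0,0,0,0],[1.5,0,0,0,0,0,0],[1.5,0,0,0,0,0,0]]'
python3 - <<'E'
from station import bot
from h import *
st=bot.state(); print(delta(st,(530.7,-174,94.9),26),st["ft_force"],st["eef_pos"])
E
```

```text
time: 24.65
eef_pos: [530.0, -174.2, 131.3]
tcp_rot: [-0.355, 1.542, 0.356]
ft_force: [0.5, 1.4, -1.5]
finger_gap: 0.297
(array([ 3.64, -0.02,  0.08]), array([-0.05, -0.03, -0.04])) [ 0.4835889   1.40780933 -1.4973041 ] [ 529.95001448 -174.17930959  131.34933877]
```

```bash
python3 -m jog '[[1.5,0.2,0,0.03,0,0,0],[1.5,0.2,0,0,0,0,0],[1.5,0.2,0,0,0,0,0],[1.5,0.2,0,0,0,0,0],[1.5,0,0,0,0,0,0],[1.5,0,0,0,0,0,0]]'
python3 - <<'E'
from station import bot
from h import *
st=bot.state(); print(delta(st,(530.7,-174,94.9),26),st["ft_force"],st["eef_pos"],st["wrist_torque"])
E
```

```text
time: 25.25
eef_pos: [530.2, -173.8, 123.5]
tcp_rot: [-0.355, 1.542, 0.356]
ft_force: [0.2, 0.6, -0.4]
finger_gap: 0.294
(array([ 2.86, -0.04,  0.04]), array([-0.05, -0.01, -0.04])) [ 0.20863039  0.62003173 -0.43794342] [ 530.24008676 -173.84740509  123.53032249] [0.19909753 0.01153544 0.04182833]
```

Foot is 3.4 mm inside the mouth with no force. On to the plate.

```bash
python3 -m jog '[[1.5,0.2,0,0,0,0,0],[1.5,0.2,0,0,0,0,0],[1.5,0,0,0,0,0,0]]'
python3 -m jog '[[1.5,0.2,0,0,0,0,0],[1.5,0.1,0,0,0,0,0],[1.5,0,0,0,0,0,0]]'
python3 - <<'E'
from station import bot
from h import *
st=bot.state(); print(delta(st,(530.7,-174,94.9),26),st["ft_force"],st["eef_pos"],st["wrist_torque"])
E
```

```text
time: 25.55
eef_pos: [530.3, -173.8, 119.4]
tcp_rot: [-0.355, 1.542, 0.356]
ft_force: [0.1, 0.2, -1.2]
finger_gap: 0.295
time: 25.85
eef_pos: [530.4, -173.9, 116.6]
tcp_rot: [-0.355, 1.541, 0.356]
ft_force: [1.1, 2.1, -1.1]
finger_gap: 0.295
(array([ 2.17, -0.03,  0.02]), array([-0.05,  0.01, -0.03])) [ 1.12370096  2.13810523 -1.09253559] [ 530.42448958 -173.86679283  116.59742878] [ 0.54167329 -0.05990464 -0.03044267]
```

```bash
python3 -m jog '[[1.5,0.2,0,0,0,0,0],[1.5,0.2,0,0,0,0,0],[1.5,0.2,0,0,0,0,0],[1.5,0,0,0,0,0,0]]'
python3 -m jog '[[1.5,0.3,0,0,0,0,0],[1.5,0.3,0,0,0,0,0],[1.5,0.3,0,0,0,0,0],[1.5,0.3,0,0,0,0,0],[1.5,0,0,0,0,0,0]]'
python3 - <<'E'
from station import bot
from h import *
st=bot.state(); print(delta(st,(530.7,-174,94.9),26),st["ft_force"],st["eef_pos"],st["wrist_torque"])
E
```

```text
time: 26.25
eef_pos: [530.4, -173.9, 110.4]
tcp_rot: [-0.355, 1.541, 0.356]
ft_force: [0.5, 4.2, -0.8]
finger_gap: 0.294
time: 26.75
eef_pos: [530.3, -173.9, 98.1]
tcp_rot: [-0.355, 1.542, 0.356]
ft_force: [0.4, 4.1, -2.0]
finger_gap: 0.294
(array([ 0.32, -0.02,  0.03]), array([-0.05, -0.  , -0.03])) [ 0.38479456  4.1233901  -2.00266611] [ 530.326614   -173.91837616   98.08820273] [ 0.84960999 -0.26509545 -0.01880496]
```

```bash
python3 -m jog '[[1.5,0.2,0,0,0,0,0],[1.5,0.2,0,0,0,0,0],[1.5,0.1,0,0,0,0,0],[1.5,0,0,0,0,0,0],[1.5,0,0,0,0,0,0]]'
python3 - <<'E'
from station import bot
from h import *
s=bot.capture("side");crop(s,190,140,290,290,4,"pics/s_b4.png")
st=bot.state(); print(st["ft_force"],st["eef_pos"],st["wrist_torque"])
E
```

```text
time: 27.25
eef_pos: [530.5, -173.9, 94.9]
tcp_rot: [-0.355, 1.542, 0.356]
ft_force: [-3.1, 6.8, 7.8]
finger_gap: 0.297
[-2.00431878  6.57291387  7.89247819] [ 530.47210983 -173.92139064   94.86531508] [ 1.10283148  0.37116632 -0.00652179]
```

View pics/s_b4.png

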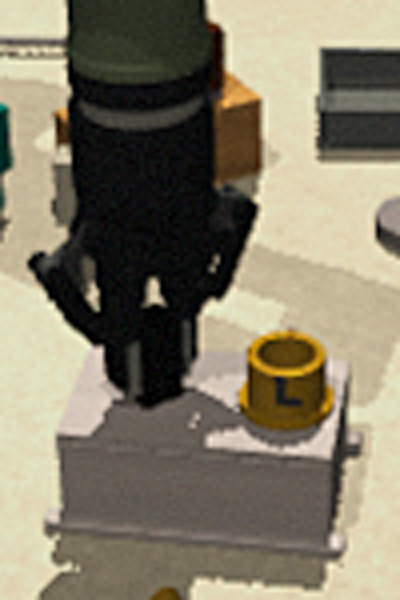

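Bolt stopped at the expected home height (94.9) with about 8 N. Release and lift.

```bash
python3 -m jog '[[4.5,0,0,0,0,0,0],[4.5,0,0,0,0,0,0],[4.5,0,0,0,0,0,0],[4.5,0,0,0,0,0,0]]' 30
python3 -m jog '[[4.5,-1.5,0,0,0,0,0],[4.5,-2.5,0,0,0,0,0],[4.5,-3,0,0,0,0,0],[4.5,-3,0,0,0,0,0],[4.5,-3,0,0,0,0,0],[4.5,0,0,0,0,0,0]]'
python3 - <<'E'
from station import bot
from h import *
st=bot.state(); print(delta(st,(350,-100,230),26),st["ft_force"],st["eef_pos"])
E
```

```text
time: 27.7
eef_pos: [530.5, -174.8, 93.7]
tcp_rot: [-0.356, 1.542, 0.354]
ft_force: [-0.1, 0.5, 0.3]
finger_gap: 0.527
time: 28.3
eef_pos: [533.7, -175.9, 230.7]
tcp_rot: [-0.361, 1.532, 0.348]
ft_force: [0.5, -0.1, 0.5]
finger_gap: 0.525
(array([ -0.17,  14.86, -13.2 ]), array([-0.05,  0.42,  0.58])) [ 0.45629791 -0.08174849  0.47546936] [ 533.70815963 -175.88796466  230.73658526]
```

```bash
python3 -m jog '[[4.5,0,3,-2.6,0,0,0],[4.5,0,3,-2.6,0,0,0],[4.5,0,3,-2.6,0,0,0],[4.5,0,3,-2.6,0,0,0],[4.5,0,2.5,-2.4,0,0,0],[4.5,0,0,0,0,0,0],[4.5,0,0,0,0,0,0]]'
python3 - <<'E'
from station import bot
from h import *
s=bot.capture("side");t=bot.capture("top");crop(s,170,120,310,300,4,"pics/s_f.png");crop(t,100,130,360,270,3,"pics/t_f.png")
g=t["image"].astype(int).sum(2)
P=proj(t,(531,-173.9,112)); print(P); x,y=np.round(P).astype(int); print(g[y-9:y+10,x-9:x+10])
E
```

```text
time: 29.0
eef_pos: [351.8, -99.7, 224.2]
tcp_rot: [-0.356, 1.54, 0.354]
ft_force: [-0.5, -0.4, -0.1]
finger_gap: 0.527
[332.75668318 230.969911  ]
[[351 308 307 325 365 374 371 372 372 367 363 365 364 368 368 369 373 374
  369]
 [312 311 309 309 322 365 374 375 371 370 370 368 371 371 368 367 377 372
  364]
 [313 315 314 314 312 327 370 378 377 367 350 344 358 371 369 370 374 372
  366]
 [314 310 317 315 314 312 341 382 360 308 123  75 262 383 370 372 372 368
  365]
 [314 313 321 317 312 303 336 317 136  17  22  11 207 372 377 373 373 366
  365]
 [314 320 319 303 262 133 121  18  25  37  29  28  96 267 383 376 368 365
  368]
 [318 319 262 137 121  25  31  43  41  40  38  40  18 210 376 386 372 368
  368]
 [321 267 111  28  32  37  39  41  34  43  43  33  34 101 260 368 362 372
  372]
 [264 109   1   7  41  44  44  38  44  39  38  47  30  17 110 199 265 359
  356]
 [117   0   4  14  30  45  36  37  39  39  43  41  40  32  59 144 214 197
  269]
 [159   0   3   8  23  40  41  46  49  40  42  48  42  37  30 117 210 211
  265]
 [281  30   0   6  17  35  48  36  39  39  32  41  28  40  35  69 155 213
  204]
 [287 121   0   2  10  15  46  35  39  36  42  46  28  33  29 105 187 213
  209]
 [288 162  41   1   2  17  40  44  45  45  40  27  35  58 103 171 223 216
  211]
 [324 284 125  14   4  19  25  42  44  31  23  17  80 173 228 218 216 213
  213]
 [362 293 165  42   1   5  12  28  34  35  64 117 173 224 218 214 212 212
  213]
 [377 369 290 126   0   0  21  56 107 137 173 227 223 214 215 219 214 214
  212]
 [372 367 303 180  44  41 102 173 231 226 225 221 221 216 219 217 215 214
  208]
 [370 382 391 353 215 211 244 218 217 213 218 221 213 217 217 216 213 210
  202]]
```

View pics/s_f.png

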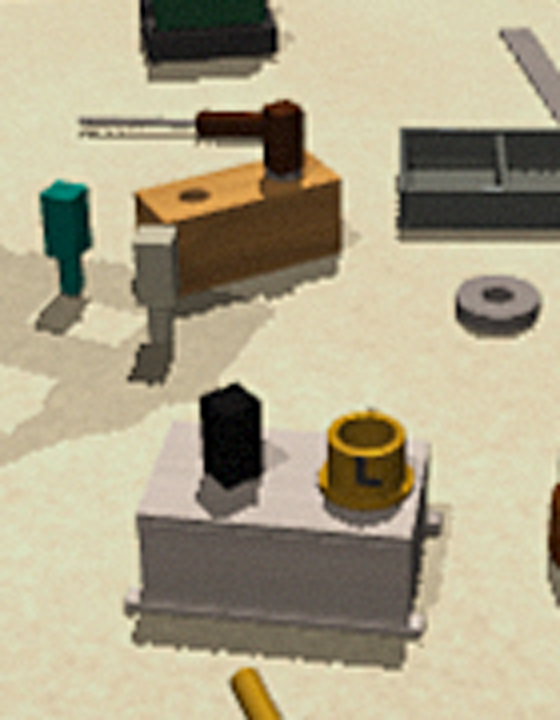

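View pics/t_f.png

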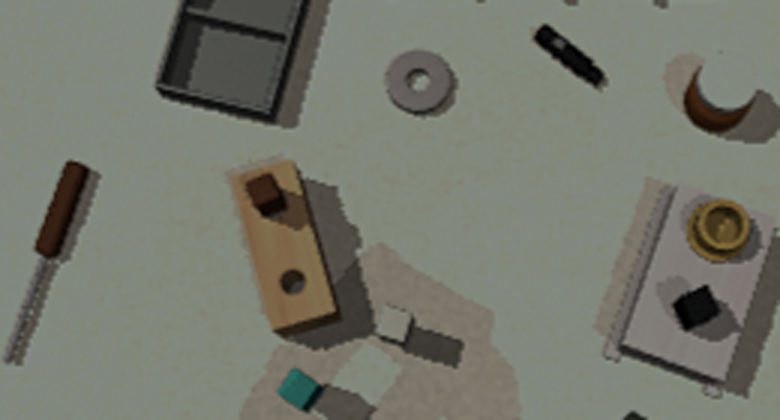

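Both pictures agree. The black bolt stands upright with its handle on the base top (top face at about px (333,231); predicted (332.8,231.0)). The drift stands in the stand's far hole, and the bystanders and look-alikes look undisturbed. Handing in.

Run:
```python
from station import bot
print(bot.hand_in()); print(bot.state()["time"])
```

```text
the job is handed in; nothing more can be done
None
the job is handed in; nothing more can be done
```

The job is handed in at about 29 s of the 72 s allowed, and every check I made before it passed. `bot.hand_in()` gives no verdict, so the result itself is not confirmed.

- **Drift home:** I lowered the nose into the visible gap between the two holes and levered the lock plate across. The readings showed about 4 N sideways. The drift then went down to the expected home height, with under 10 N until the collar seated and about 26 N at seating. It was held there for more than 0.1 s.
- **Drift returned:** it went back into the stand hole it came from and stopped at the same height as when I first gripped it. The last pictures show it upright.
- **Bolt fitted:** it slid through both holes with under 5 N and stopped at the expected home height with about 8 N. Its handle top was within about 1 px (roughly 2.5 mm) of the predicted place in the top view.
- **Everything else:** the fipple head, ring gauge, burnisher, jar and both look-alikes look unmoved in the last pictures. The crops cut off most of the brass tube, but the arm never went near it.

One thing did not look right: after the drift came out, a top view of the hole showed a grey patch that could have been the plate off centre. The bolt went in easily, so the plate must have been close enough to line.

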